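# Refit and latch the magnet grate of a bench-top metal separator

### The job

The long magnet grate of the metal separator has been cleaned and lies on the bench. Slide it nose first, keeper upwards, down the inclined slot of the separator until it is fully home against the stop inside; then hook the bail of the draw latch over the grate's keeper and throw the lever back over centre until it is folded flat, so that the grate is clamped. Leave the short grate and the other things on the bench as they are.

Things in the scene. Friction and masses are not known exactly. Their poses are not given: they have to be found in the camera images.
- grate: the long magnet grate (about 0.6 kg): a bare-metal frame 190 long (x), 56 wide (y), 28 high (z) with two magnet tubes along it. Origin under its middle; x runs from the nose (x = -95) to the outer end (x = +95), z up. Centre of mass near x = 5. The first 140 mm go into the slot
- grate_nose (a point): centre of the grate's nose face, 14 mm above its underside
- grate_block (a point): centre of the grate's end block: solid aluminium, the grate's last 50 mm (x = 45 to 95), 56 wide, 28 high. It stays outside the slot and may be gripped across its 56 mm width. It carries the keeper on its top
- keeper (a point): seat of the bail's cross bar on the keeper (x = 68, z = 34 in the grate's frame). The keeper, steel, 22 wide, stands on the end block: a post 5 thick and 13 high (x = 60 to 65); at its top a lip overhangs 5 mm towards the outer end (to x = 70), with 9 mm free under it. The bar hooks under this lip
- short_grate: a similar grate of another machine, to be left alone: 115 long (x), 78 wide, 28 high, without a keeper. Origin under its middle
- housing: the separator's slot housing: a steel box on a fixed stand, sloping 30 degrees. Origin at the centre of the slot's mouth, 180 above the bench; x points straight out of the slot (30 degrees above level), y across, z square to its top plate. Slot 60 wide (y), 32 high (z), 140 deep; flared lip 12 long round the mouth (86 by 52 outside); top plate at z = 21, 70 wide. Grate home: origin at x = -45, z = -16
- stop (a point): point of the hidden stop's face that the centre of the grate's nose meets (x = -140, z = -2 in the housing's frame)
- funnel (a point): centre of the rim of the feed funnel on the housing's top plate (x = -112, z = 66 in the housing's frame); rim 72 across, flange on the plate 64 across. The draw latch lies between funnel and mouth
- lever (a joint): angle of the latch's lever (rad): 0 = fully forward, leaning over the mouth 45 degrees above the housing's x axis; grows as the lever swings up and back; with the bail hooked it passes dead centre at 2.1 and then snaps down; 2.496 = folded flat on the housing, clamped. It stays where it is left (0.12 N m friction)
- lever_pivot (a point): axis of the lever, along the housing's y (x = -25, z = 31 in the housing's frame)
- lever_tip (a point): free end of the lever, 45 mm from its pivot. The lever is a steel strap 22 wide, 4 thick, with a rolled edge at this end, 8 thick, 24 wide. Some 6 N on it throw it over dead centre
- bail_swing (a joint): angle of the bail about its pin in the lever (rad): 0 = in line with the lever, pointing to its free end; grows as the bail swings forward and down over the mouth; its stop backwards is -0.2. It swings freely and drops by its own weight to whichever side it leans. About 1.2 when the lever is fully forward and the bar lies on the end block of the seated grate, 3.5 when clamped
- bail: the latch's bail: a U of 6 mm steel rod, 34 between its legs' axes, 59 from pin to cross bar. Origin on its pin, 12 mm from the lever's pivot; x towards the cross bar. Springy in length, 10 N per mm. With the lever forward before the grate is in, it drops in front of the mouth and bars the way
- bail_bar (a point): middle of the bail's cross bar. With the grate home, the lever fully forward and the bail down, the bar lies on the end block some 12 mm outside the end of the keeper's lip; drawing the lever back brings it under the lip
- scoop: bystander: aluminium hand scoop 165 long with a black handle, 34 high, origin under its middle, handle to -x
- jar: bystander: clear screw-top sample jar, 68 across, 105 high, origin under it
- cup: bystander: steel sample cup, 72 across, 90 high, origin under it
- brush: bystander: flat brush with a wooden handle lying along its x, about 30 high or less
- screwdriver: bystander: screwdriver lying along its x, handle to -x, about 30 high
- wrench: bystander: open-ended wrench lying along its x, flat

How it is judged:
By the outcome, as a careful person would: the job done as asked, in the order asked, and still so for the second after the job is handed in, with the robot touching nothing.
It also fails if it takes over 64 s, if anything falls off the work surface, if the arm or the gripper's body presses on something with over 40 N, if the wrist force passes 120 N, or if a joint passes its speed limit or range.

### The arm

A 6-joint arm with a two-finger parallel gripper is mounted at the origin on the work surface. World frame = base frame: x ahead of the robot, y to its left, z up, the work surface at z = 0. Lengths are in m, angles in rad, forces in N, time in s.
With the tool pointing down it reaches from about 0.4 to 0.825 m from the base axis. Payload 7 kg.
Tool frame: the origin (TCP) lies midway between the tips of the shut fingers; the grasp point (between the pads) lies 19 mm behind it; z points along the fingers, y is the line along which they close (so a half turn about z gives the same grasp; the last joint's range is limited). The gripper opens to 88 mm and grips with 3 to 60 N. Pads are 19 mm wide; open, the fingers measure 130 mm over their backs; the gripper's body (78 mm by 193 mm) begins 47 mm behind the grasp point.
Start: joints at [1.504, 0.359, 0.012, 0, -1.224, -0.288], TCP at [0.235, 0.633, 0.227] pointing down, gripper open.
Joint ranges: [-3.07, 3.07], [-1.43, 2.12], [-1.02, 1.25], [-3.03, 1.67], [-3.05, -0], [-3.03, 3.03]. Speed limits (rad/s): [2.39, 2.39, 3.01, 3.14, 3.14, 3.14].

### API

Orientations are given as [roll, pitch, yaw] about the fixed x, y, z axes, in that order (R = Rz(yaw) Ry(pitch) Rx(roll)).
In Python, from station import get_state, grab_frame, calibration, job_done, boxes_of, regions_of, spot_point gives the robot as it stands. The module is installed in compiled form; this text tells all that it offers.
- The arm moves only by the tool arm_command, never from a script. Its argument "commands" is a list of rows, each an object of numbers: "tx", "ty", "tz": the shift along the tool's x, y, z each as a share of 25 cm, from -1 to 1; "twist": the turn about the tool's z as a share of 180 degrees, from -1 to 1. A call has exactly 8 rows; each row is the pose to reach, as a shift and turn from the pose commanded when the call began, along the tool's axes at that moment, turning the shorter way round; what a row does not reach only later rows make up. A row lasts 1/12 s, in which the tool goes at most 41.7 mm and 7.16 degrees, less where a joint would pass 70% of its speed; a pose out of reach is approached as far as the arm can. A call with a number of a shift or a turn outside -1 to 1 is refused whole. A call with a gripper value outside its range is refused whole. "claw" is the opening, from 0 (shut) to 1 (fully open), set as the call begins (left out, the last holds). The fingers move at their own pace and stop on an object; "grip_force" is the grip in N (left out, the last holds). Time passes only in rows, so rows that repeat a pose let the fingers close, or fill a call up. It gives the time, the measured TCP pose, the force, the opening and the grip force at its end, in the units of the state.
- get_state(): the state, without advancing time (a new reading comes with each control period).
- grab_frame(name): name is "side" or "top"; returns the picture (480x640x3 uint8, red, green, blue); there is no depth.
- calibration(name): a dict with "camera_matrix" (3x3 intrinsics, pixels), "extrinsics" (4x4, takes a point from camera to world coordinates). Camera axes: x right, y down, z forward; pixel columns grow to the right and rows downward; lengths in m; the calibration is good to about 2 mm. A picture is of the moment at which its call begins. calibration takes no time and is no camera call.
- job_done(): hands the job in; it is judged then, once.
Trained networks look in the newest picture that a camera, given by its name, has taken for a name from the list of things; names that differ only in an ending like _2 or _b are one class to them, and where a whole thing is asked for, a point or a joint stands for the part that bears it (a point fixed in the world has none). Each returns a list of dicts, best first, with "score" (0 to 1); they miss things now and then, are a little off and sometimes report something else, mostly with a low value. They report only what shows in the picture. A call takes as long as a camera call.
- boxes_of(query, camera): "rect" ([left, top, right, bottom] in pixels, round what is visible of it).
- regions_of(query, camera): "region" (480x640 bool, what is visible of it) and "rect" ([left, top, right, bottom] in pixels, round what is visible of it).
- spot_point(query, camera): "uv" ([column, row] in pixels: a listed point, or the origin of a listed thing).
The state is a dict: "t": time; "q": joint angles; "qd": joint speeds; "joint_efforts": joint torques, N m; "eef_pos": TCP position; "ee_rot": TCP orientation; "force": force on the tool from outside, world axes, zero at the start; "moment": the same for the moment, N m; "width": finger opening in m; "gripper_force": force on a finger pad.
Only numpy, scipy, OpenCV 4.12 (cv2) and the standard library are available. Lean on these libraries where they do the work, as an engineer would, in place of code of your own. Each camera call takes 0.05 s, during which the arm holds its last target. There are 200 camera calls.

## Working session

There is one attempt and no reset: what is moved stays moved. The work goes in short steps, Python scripts to look and compute and a tool call to move; the robot and the scene stay as the last step left them, time stands still between calls to the robot, and variables do not carry over. Pictures are saved under pics/ and viewed, at most 10 in all, crops included, and the job is handed in when it is done.

Besides the shell and the picture viewer there is one more tool, called as name(argument=value, ...), one argument or row to a line, values as JSON. arm_command: Moves the arm, as the interface text tells. Shift numbers are shares of 25 cm and turn numbers shares of 180 degrees, none past 1 either way. Its arguments: {"type":"object","properties":{"commands":{"type":"array"},"claw":{"type":"number"},"grip_force":{"type":"number"}},"required":["commands"]}

```bash
mkdir -p pics
cat > h.py <<'E'
import numpy as np, cv2
from station import *
from scipy.spatial.transform import Rotation as R
E
python3 - <<'E'
from h import *
for c in('side','top'):
    cv2.imwrite(f'pics/{c}0.png',grab_frame(c)[:,:,::-1])
    k=calibration(c);print(c,np.round(k['camera_matrix'],1).tolist(),np.round(k['extrinsics'],3).tolist())
    for n in('grate','grate_nose','grate_block','keeper','short_grate','housing','funnel','lever_pivot','lever_tip','bail_bar'):
        print(n,[(round(d['score'],2),np.round(d['uv']).tolist()) for d in spot_point(n,c)[:2]])
s=get_state();print(s)
E
```

```text
side [[499.6, 0.0, 322.9], [0.0, 499.6, 243.5], [0.0, 0.0, 1.0]] [[0.731, -0.482, 0.482, 0.034], [-0.682, -0.536, 0.498, -0.591], [0.019, -0.693, -0.721, 0.958], [0.0, 0.0, 0.0, 1.0]]
grate [(0.72, [289.0, 307.0]), (0.68, [282.0, 273.0])]
grate_nose [(0.6, [280.0, 272.0])]
grate_block [(0.9, [291.0, 328.0])]
keeper [(0.61, [292.0, 320.0])]
short_grate [(0.64, [381.0, 367.0])]
housing [(0.68, [268.0, 196.0]), (0.53, [257.0, 176.0])]
funnel [(0.96, [240.0, 168.0]), (0.71, [258.0, 174.0])]
lever_pivot [(0.79, [260.0, 185.0])]
lever_tip [(0.66, [251.0, 168.0])]
bail_bar []
top [[537.4, 0.0, 305.4], [0.0, 537.4, 236.7], [0.0, 0.0, 1.0]] [[0.005, -0.996, 0.087, 0.451], [-1.0, -0.007, -0.021, -0.017], [0.022, -0.086, -0.996, 1.404], [0.0, 0.0, 0.0, 1.0]]
grate [(0.96, [296.0, 275.0])]
grate_nose [(0.59, [265.0, 256.0])]
grate_block [(0.58, [322.0, 289.0]), (0.48, [320.0, 290.0])]
keeper [(0.82, [320.0, 293.0])]
short_grate [(0.73, [397.0, 259.0])]
housing [(0.81, [218.0, 231.0])]
funnel [(0.76, [166.0, 227.0])]
lever_pivot [(0.94, [206.0, 229.0])]
lever_tip [(0.55, [191.0, 226.0]), (0.52, [205.0, 229.0])]
bail_bar [(0.49, [177.0, 226.0]), (0.31, [316.0, 207.0])]
{'t': 1.1, 'q': array([ 1.50410299e+00,  3.58574554e-01,  1.19402513e-02,  1.55057184e-06,
       -1.22410022e+00, -2.88075689e-01]), 'qd': array([ 4.85018247e-04, -5.75709357e-04,  3.25422289e-04, -6.07250340e-04,
        5.96628436e-04, -9.61907525e-05]), 'joint_efforts': array([ 9.64796345e-04, -5.82400596e+01,  2.93295389e+01,  7.00272471e+00,
        1.24008843e-02, -2.10894649e-05]), 'eef_pos': array([0.23450439, 0.63295349, 0.22659554]), 'ee_rot': array([-3.14153298e+00,  1.61599908e-05, -3.54768503e-01]), 'force': array([-0.67701815,  0.1124363 ,  0.43229177]), 'moment': array([ 0.00505434,  0.02731771, -0.00945959]), 'gripper_force': 0.0, 'width': 0.08755964052974098}
```

View pics/side0.png

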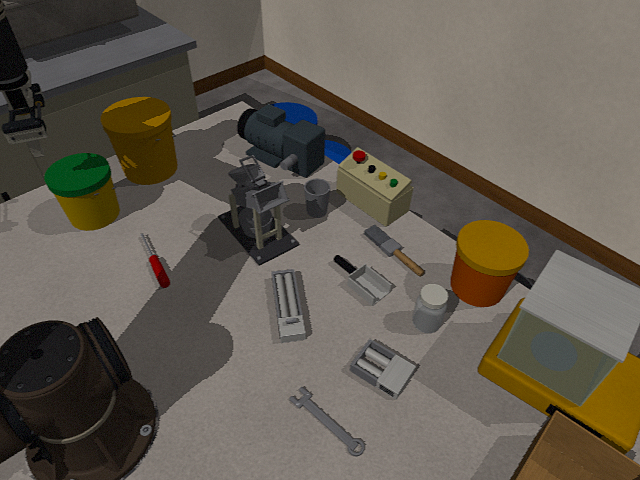

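View pics/top0.png

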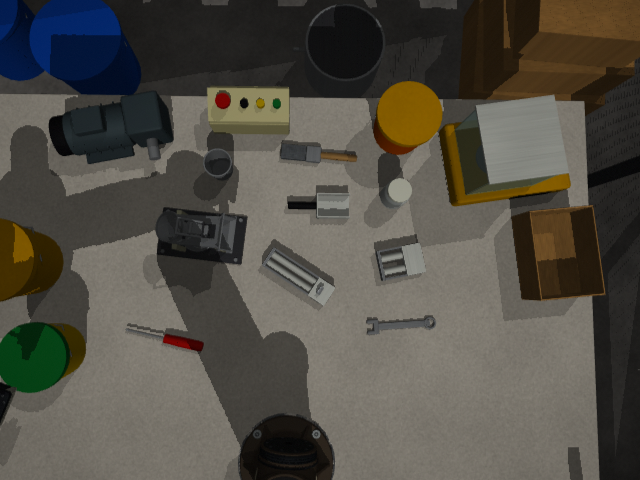

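The side view shows the grate at (288,305), with its block towards the robot, and the housing at (260,200). In the top view the grate runs from its nose (265,256) to its block (322,289). The housing's mouth faces right (−y), with the funnel at (166,227), and the lever looks folded back.

```bash
cat >> h.py <<'E'
def ray(c,uv):
    k=calibration(c);E=k['extrinsics'];d=E[:3,:3]@np.linalg.inv(k['camera_matrix'])@[uv[0],uv[1],1.];return E[:3,3],d/np.linalg.norm(d)
def atz(c,uv,z):
    o,d=ray(c,uv);return o+d*(z-o[2])/d[2]
def tri(a,b):
    o,d=ray('side',a);p,e=ray('top',b);s=np.linalg.lstsq(np.c_[d,-e],p-o,rcond=None)[0]
    x,y=o+d*s[0],p+e*s[1];return (x+y)/2,np.linalg.norm(x-y)
def proj(c,P):
    k=calibration(c);E=k['extrinsics'];p=(np.atleast_2d(P)-E[:3,3])@E[:3,:3];q=p@k['camera_matrix'].T;return q[:,:2]/q[:,2:]
def crop(c,u0,v0,w,h,s,name,img=None):
    im=grab_frame(c) if img is None else img
    cv2.imwrite(name,cv2.resize(im[v0:v0+h,u0:u0+w,::-1],None,fx=s,fy=s,interpolation=cv2.INTER_CUBIC))
E
python3 - <<'E'
from h import *
for n,a,b in(('nose',(280,272),(265,256)),('block',(291,328),(321,289)),('keeper',(292,320),(320,293)),('funnel',(240,168),(166,227)),('pivot',(260,185),(206,229)),('housing',(268,196),(218,231))):
    P,e=tri(a,b);print(n,P.round(3),round(e,4))
im=grab_frame('top')
g=regions_of('grate','top')[0];
m=g['region'].astype(np.uint8);c=max(cv2.findContours(m,0,2)[0],key=cv2.contourArea);r=cv2.minAreaRect(c);print(g['score'],r)
bp=cv2.boxPoints(r);Q=np.array([atz('top',p,.024) for p in bp]);print(Q.round(3))
h=regions_of('housing','top')[0];m=h['region'].astype(np.uint8);c=max(cv2.findContours(m,0,2)[0],key=cv2.contourArea);print(h['score'],cv2.minAreaRect(c))
a=cv2.resize(im[190:280,140:270,::-1],(780,540),interpolation=2)
cv2.imwrite('pics/t1.png',a)
crop('side',200,130,130,100,6,'pics/s1.png')
E
```

```text
nose [0.52  0.058 0.016] 0.0033
block [ 0.435 -0.086  0.014] 0.0062
keeper [ 0.43  -0.086  0.048] 0.007
funnel [0.577 0.274 0.184] 0.0013
pivot [0.571 0.183 0.188] 0.004
housing [0.571 0.157 0.17 ] 0.0007
0.79 ((298.3823547363281, 275.9705810546875), (75.16256713867188, 22.702163696289062), 32.47119140625)
[[ 0.497  0.068  0.024]
 [ 0.546  0.037  0.024]
 [ 0.444 -0.126  0.024]
 [ 0.395 -0.095  0.024]]
0.59 ((195.1000213623047, 228.7000274658203), (80.99468231201172, 38.32673263549805), 7.125016689300537)
```

View pics/t1.png

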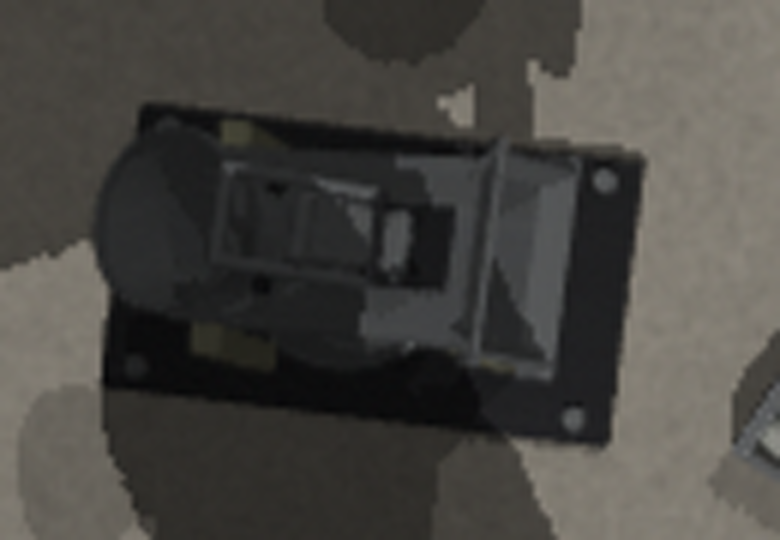

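View pics/s1.png

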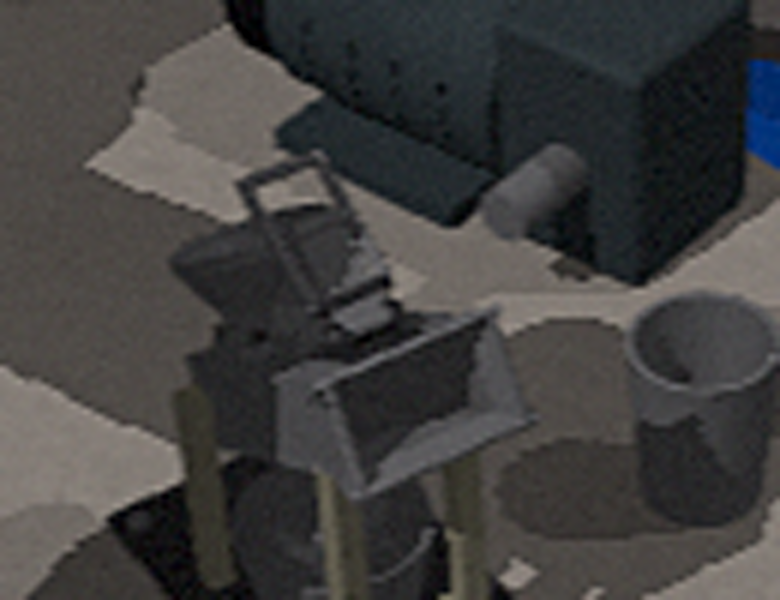

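Run:
```python
from h import *
T=lambda u,v:(140+u/6,190+v/6)
S=lambda u,v:(200+u/6,130+v/6)
pl=np.array([atz('top',T(*p),.006) for p in((145,103),(645,152),(605,443),(105,387))])
print('plate',pl.round(3),pl.mean(0).round(3))
for e in(pl[1]-pl[0],pl[2]-pl[3]):print(np.degrees(np.arctan2(e[1],e[0])),np.linalg.norm(e))
e=pl[0]-pl[3],pl[1]-pl[2];print([np.degrees(np.arctan2(x[1],x[0])) for x in e],np.linalg.norm(e[0]))
rc=[]
for n,a,b in(('TL',(320,390),(478,360)),('TR',(495,310),(505,140)),('BR',(535,415),(580,158)),('BL',(360,497),(550,378))):
    P,r=tri(S(*a),T(*b));rc.append(P);print(n,P.round(3),round(r,4))
rc=np.array(rc);print('rim c',rc.mean(0));w=rc[1]+rc[2]-rc[0]-rc[3];print(w/2,np.degrees(np.arctan2(w[1],w[0])))
h=rc[0]+rc[1]-rc[2]-rc[3];print(h/2)
print('bar',tri(S(280,168),T(218,215)))
a=np.radians(-95.6)
o=np.array([np.cos(a),np.sin(a),0])
for y in (.145,):
  M=np.array([.577,.274,.18])+o*.13
  Rm=np.c_[o*.866+[0,0,.5],[-o[1],o[0],0],-o*.5+[0,0,.866]]
  print('M',M,Rm.round(3))
  for n,p in(('mouth',(0,0,0)),('pivot',(-25,0,31)),('fun',(-112,0,66)),('rim0TL',(0,-43,26)),('rim12TL',(12,-43,26)),('rim0BR',(0,43,-26)),('rim12BR',(12,43,-26))):
    P=M+Rm@(np.array(p)/1000);print(n,P.round(3),proj('top',P).round(1).tolist(),proj('side',P).round(1).tolist())
print([T(*b) for b in((478,360),(580,158))],[S(*b) for b in((320,390),(535,415))])
```

```text
plate [[0.648 0.322 0.006]
 [0.628 0.105 0.006]
 [0.501 0.12  0.006]
 [0.524 0.336 0.006]] [0.575 0.221 0.006]
-95.18862116732113 0.21808867710994312
-96.0524026452 0.21671281653312308
[np.float64(-6.332518569934349), np.float64(-6.931422378292446)] 0.1244163074442787
TL [0.524 0.148 0.206] 0.0008
TR [0.606 0.14  0.206] 0.0027
BR [0.604 0.116 0.168] 0.0022
BL [0.521 0.125 0.168] 0.0014
rim c [0.56354968 0.13242381 0.18708444]
[ 0.0824653  -0.00843909 -0.00021565] -5.843023629522246
[0.00255321 0.02355434 0.03790043]
bar (array([0.57513419, 0.23855272, 0.2350606 ]), np.float64(0.0011756067402693038))
M [0.56431422 0.14462044 0.18      ] [[-0.085  0.995  0.049]
 [-0.862 -0.098  0.498]
 [ 0.5    0.     0.866]]
mouth [0.564 0.145 0.18 ] [[223.0, 233.2]] [[268.9, 196.7]]
pivot [0.568 0.182 0.194] [[205.8, 230.9]] [[260.0, 183.9]]
fun [0.577 0.274 0.181] [[166.0, 227.2]] [[240.4, 168.9]]
rim0TL [0.523 0.162 0.203] [[213.7, 250.8]] [[249.6, 193.5]]
rim12TL [0.522 0.151 0.209] [[217.9, 251.1]] [[251.7, 193.9]]
rim0BR [0.606 0.127 0.157] [[232.0, 216.4]] [[287.3, 199.8]]
rim12BR [0.605 0.117 0.163] [[236.2, 216.6]] [[289.7, 200.2]]
[(219.66666666666669, 250.0), (236.66666666666669, 216.33333333333334)] [(253.33333333333334, 195.0), (289.1666666666667, 199.16666666666669)]
```

```bash
cat >> h.py <<'E'
def go(*tg,psi=None):
    """shares from present pose to world targets"""
    s=get_state();Rm=R.from_euler('xyz',s['ee_rot']).as_matrix()
    print('t',round(s['t'],2),'pos',s['eef_pos'].round(4),'rot',np.degrees(s['ee_rot']).round(2),'F',np.round(s['force'],1),'w',round(s['width'],4),'gf',round(s['gripper_force'],1),'q6',s['q'][5].round(2))
    for p in tg:print(p,'->',(Rm.T@(np.array(p)-s['eef_pos'])/.25).round(3))
    if psi is not None:print('twist',round((-(psi-np.degrees(s['ee_rot'][2]))+180)%360-180,2)/180)
E
python3 - <<'E'
from h import *
print(tri((80,172),(33,357)),tri((137,110),(0,260)))
go((.28,.42,.3),(.35,.2,.3),(.439,-.08,.25),psi=-122)
E
```

```text
(array([0.28329907, 0.57310073, 0.14911929]), np.float64(0.004158148346470749)) (array([0.49637541, 0.62293898, 0.22091658]), np.float64(0.005182336533421176))
t 1.3 pos [0.2345 0.6329 0.2266] rot [-180.      0.    -20.33] F [-0.   0.2  0.4] w 0.0877 gf 0.0 q6 -0.29
(0.28, 0.42, 0.3) -> [ 0.467  0.735 -0.294]
(0.35, 0.2, 0.3) -> [ 1.035  1.463 -0.294]
(0.439, -0.08, 0.25) -> [ 1.758  2.39  -0.094]
twist 0.5648333333333333
```

arm_command(
  commands=[
    {"tx": 0.62, "ty": 0.88, "tz": -0.15, "twist": 0.3},
    {"tx": 0.62, "ty": 0.88, "tz": -0.15, "twist": 0.3},
    {"tx": 0.62, "ty": 0.88, "tz": -0.15, "twist": 0.3},
    {"tx": 0.62, "ty": 0.88, "tz": -0.15, "twist": 0.3},
    {"tx": 0.62, "ty": 0.88, "tz": -0.15, "twist": 0.3},
    {"tx": 0.62, "ty": 0.88, "tz": -0.15, "twist": 0.3},
    {"tx": 0.62, "ty": 0.88, "tz": -0.15, "twist": 0.3},
    {"tx": 0.62, "ty": 0.88, "tz": -0.15, "twist": 0.3},
  ],
  claw=1,
)

```text
t: 1.97
eef_pos: [0.3041, 0.3692, 0.2658]
ee_rot: [-3.14, 0.002, -1.306]
force: [-0.3, 0.5, -0.6]
width: 0.0877
gripper_force: 0.0
```

```bash
python3 -c "
from h import *
go((.4,.1,.25),(.439,-.08,.2),psi=-122)"
```

```text
t 1.97 pos [0.3041 0.3692 0.2658] rot [-1.7992e+02  1.2000e-01 -7.4840e+01] F [-0.3  0.5 -0.6] w 0.0877 gf 0.0 q6 -1.03
(0.4, 0.1, 0.25) -> [ 1.14  -0.089  0.061]
(0.439, -0.08, 0.2) -> [ 1.876 -0.051  0.259]
twist 0.26199999999999996
```

arm_command(
  commands=[
    {"tx": 1, "ty": -0.05, "tz": 0.1, "twist": 0.26},
    {"tx": 1, "ty": -0.05, "tz": 0.1, "twist": 0.26},
    {"tx": 1, "ty": -0.05, "tz": 0.1, "twist": 0.26},
    {"tx": 1, "ty": -0.05, "tz": 0.1, "twist": 0.26},
    {"tx": 1, "ty": -0.05, "tz": 0.1, "twist": 0.26},
    {"tx": 1, "ty": -0.05, "tz": 0.1, "twist": 0.26},
    {"tx": 1, "ty": -0.05, "tz": 0.1, "twist": 0.26},
    {"tx": 1, "ty": -0.05, "tz": 0.1, "twist": 0.26},
  ],
)

```text
t: 2.63
eef_pos: [0.3833, 0.1332, 0.2392]
ee_rot: [-3.141, 0.0, -2.122]
force: [0.7, 0.7, 0.6]
width: 0.0875
gripper_force: 0.0
```

```bash
python3 -c "
from h import *
go((.439,-.08,.1),psi=-122)"
```

```text
t 2.63 pos [0.3833 0.1332 0.2392] rot [-1.7999e+02  2.0000e-02 -1.2157e+02] F [0.7 0.7 0.6] w 0.0875 gf 0.0 q6 -1.38
(0.439, -0.08, 0.1) -> [ 0.61  -0.636  0.556]
twist 0.0023888888888888887
```

arm_command(
  commands=[
    {"tx": 0.61, "ty": -0.636, "tz": 0.55},
    {"tx": 0.61, "ty": -0.636, "tz": 0.55},
    {"tx": 0.61, "ty": -0.636, "tz": 0.55},
    {"tx": 0.61, "ty": -0.636, "tz": 0.55},
    {"tx": 0.61, "ty": -0.636, "tz": 0.55},
    {"tx": 0.61, "ty": -0.636, "tz": 0.55},
    {"tx": 0.61, "ty": -0.636, "tz": 0.55},
    {"tx": 0.61, "ty": -0.636, "tz": 0.55},
  ],
)

```text
invalid input
```

Run:
```python
from h import *
im=grab_frame('top')
a=im[210:330,235:365];s=grab_frame('side')[230:350,230:360]
cv2.imwrite('pics/g1.png',np.hstack([cv2.resize(x[:,:,::-1],None,fx=3,fy=3,interpolation=2) for x in(a,s)]))
go((.439,-.08,.006),psi=-122)
```

```text
t 2.73 pos [0.3832 0.1355 0.2394] rot [-1.7999e+02  5.0000e-02 -1.2103e+02] F [-0.7  0.  -0. ] w 0.0876 gf 0.0 q6 -1.37
(0.439, -0.08, 0.006) -> [ 0.625 -0.635  0.933]
twist 0.005388888888888888
```

View pics/g1.png

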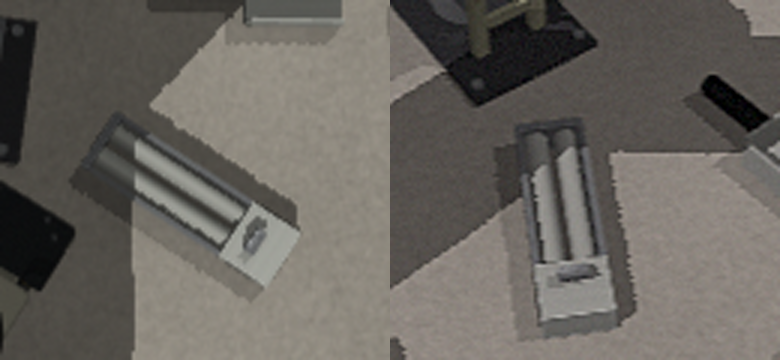

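The grate is unobstructed. In the top crop its block corners are at about (252,198), (298,233), (262,288) and (220,248), so the block centre is at pixel (321,291).

Run:
```python
from h import *
P=[atz('top',(235+u/3,210+v/3),.028) for u,v in((252,198),(298,233),(262,288),(220,248),(120,115))]
for p in P:print(p.round(4))
print('block c',np.mean(P[:4],0).round(4)); d=P[1]-P[0],P[1]-P[4],P[2]-P[3]
for x in d:print(np.degrees(np.arctan2(x[1],x[0])),np.linalg.norm(x))
```

```text
[ 0.4704 -0.0818  0.028 ]
[ 0.4409 -0.121   0.028 ]
[ 0.3943 -0.0905  0.028 ]
[ 0.4279 -0.0547  0.028 ]
[0.5405 0.0312 0.028 ]
block c [ 0.4334 -0.087   0.028 ]
-126.91140437659732 0.049087556743002546
-123.17772430159613 0.18192898930520587
-133.16966272653298 0.049053006281812916
```

arm_command(
  commands=[
    {"tx": 0.6, "ty": -0.6, "tz": 0.5},
    {"tx": 0.6, "ty": -0.6, "tz": 0.5},
    {"tx": 0.6, "ty": -0.6, "tz": 0.5},
    {"tx": 0.6, "ty": -0.6, "tz": 0.5},
    {"tx": 0.6, "ty": -0.6, "tz": 0.5},
    {"tx": 0.6, "ty": -0.6, "tz": 0.5},
    {"tx": 0.6, "ty": -0.6, "tz": 0.5},
    {"tx": 0.6, "ty": -0.6, "tz": 0.5},
  ],
)

```text
invalid input
```

arm_command(
  commands=[
    {"tx": 0.62, "ty": -0.63, "tz": 0.5, "twist": 0.0},
    {"tx": 0.62, "ty": -0.63, "tz": 0.5, "twist": 0.0},
    {"tx": 0.62, "ty": -0.63, "tz": 0.5, "twist": 0.0},
    {"tx": 0.62, "ty": -0.63, "tz": 0.5, "twist": 0.0},
    {"tx": 0.62, "ty": -0.63, "tz": 0.5, "twist": 0.0},
    {"tx": 0.62, "ty": -0.63, "tz": 0.5, "twist": 0.0},
    {"tx": 0.62, "ty": -0.63, "tz": 0.5, "twist": 0.0},
    {"tx": 0.62, "ty": -0.63, "tz": 0.5, "twist": 0.0},
  ],
)

```text
t: 3.4
eef_pos: [0.4374, -0.0793, 0.1125]
ee_rot: [3.139, -0.003, -2.114]
force: [-0.1, 0.7, 0.2]
width: 0.0879
gripper_force: 0.0
```

```bash
python3 -c "
from h import *
go((.4387,-.079,.004),psi=-122.5)"
```

```text
t 3.4 pos [ 0.4374 -0.0793  0.1125] rot [ 1.7986e+02 -1.5000e-01 -1.2110e+02] F [-0.1  0.7  0.2] w 0.0879 gf 0.0 q6 -0.81
(0.4387, -0.079, 0.004) -> [-0.005 -0.005  0.434]
twist 0.0077777777777777776
```

arm_command(
  commands=[
    {"tx": 0, "ty": 0, "tz": 0.15, "twist": 0.008},
    {"tx": 0, "ty": 0, "tz": 0.3, "twist": 0.008},
    {"tx": 0, "ty": 0, "tz": 0.4, "twist": 0.008},
    {"tx": 0, "ty": 0, "tz": 0.43, "twist": 0.008},
    {"tx": 0, "ty": 0, "tz": 0.435, "twist": 0.008},
    {"tx": 0, "ty": 0, "tz": 0.435, "twist": 0.008},
    {"tx": 0, "ty": 0, "tz": 0.435, "twist": 0.008},
    {"tx": 0, "ty": 0, "tz": 0.435, "twist": 0.008},
  ],
)

```text
t: 4.07
eef_pos: [0.4392, -0.0779, 0.007]
ee_rot: [-3.139, 0.002, -2.138]
force: [-0.3, 0.2, 0.9]
width: 0.0875
gripper_force: 0.0
```

arm_command(
  commands=[
    {"tx": 0, "ty": 0, "tz": 0, "twist": 0},
    {"tx": 0, "ty": 0, "tz": 0, "twist": 0},
    {"tx": 0, "ty": 0, "tz": 0, "twist": 0},
    {"tx": 0, "ty": 0, "tz": 0, "twist": 0},
    {"tx": 0, "ty": 0, "tz": 0, "twist": 0},
    {"tx": 0, "ty": 0, "tz": 0, "twist": 0},
    {"tx": 0, "ty": 0, "tz": 0, "twist": 0},
    {"tx": 0, "ty": 0, "tz": 0, "twist": 0},
  ],
  claw=0,
  grip_force=15,
)

```text
t: 4.73
eef_pos: [0.4372, -0.0787, 0.0053]
ee_rot: [3.141, -0.001, -2.139]
force: [-4.0, 1.6, 5.6]
width: 0.0559
gripper_force: 15.0
```

arm_command(
  commands=[
    {"tx": -0.008, "ty": 0, "tz": -0.04, "twist": 0},
    {"tx": -0.018, "ty": 0, "tz": -0.08, "twist": 0},
    {"tx": -0.031, "ty": 0, "tz": -0.119, "twist": 0},
    {"tx": -0.046, "ty": 0, "tz": -0.157, "twist": 0},
    {"tx": -0.064, "ty": 0, "tz": -0.194, "twist": 0},
    {"tx": -0.084, "ty": 0, "tz": -0.23, "twist": 0},
    {"tx": -0.107, "ty": 0, "tz": -0.264, "twist": 0},
    {"tx": -0.132, "ty": 0, "tz": -0.296, "twist": 0},
  ],
)

```text
t: 5.4
eef_pos: [0.4547, -0.0509, 0.0793]
ee_rot: [3.14, -0.001, -2.14]
force: [-0.9, -1.2, -4.4]
width: 0.056
gripper_force: 15.0
```

Run:
```python
from h import *
go((.4387,-.079,.004))
s=grab_frame('side')[200:360,200:390];a=grab_frame('top')[210:370,220:380]
cv2.imwrite('pics/g2.png',np.hstack([cv2.resize(x[:,:,::-1],None,fx=2.2,fy=2.2,interpolation=2) for x in(a,s)]))
```

```text
t 5.4 pos [ 0.4547 -0.0509  0.0793] rot [ 1.7993e+02 -7.0000e-02 -1.2260e+02] F [-0.9 -1.2 -4.4] w 0.056 gf 15.0 q6 -0.89
(0.4387, -0.079, 0.004) -> [ 0.129 -0.007  0.301]
```

View pics/g2.png

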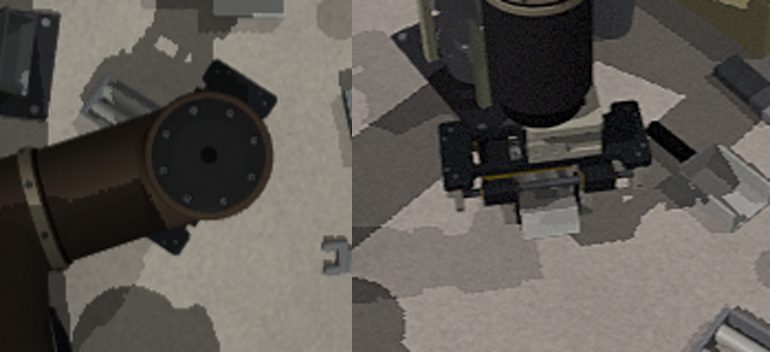

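arm_command(
  commands=[
    {"tx": 0, "ty": 0, "tz": 0, "twist": 0},
    {"tx": 0, "ty": 0, "tz": 0, "twist": 0},
    {"tx": 0, "ty": 0, "tz": 0, "twist": 0},
    {"tx": 0, "ty": 0, "tz": -0.03, "twist": 0},
    {"tx": 0, "ty": 0, "tz": -0.08, "twist": 0},
    {"tx": 0, "ty": 0, "tz": -0.14, "twist": 0},
    {"tx": 0, "ty": 0, "tz": -0.2, "twist": 0},
    {"tx": 0, "ty": 0, "tz": -0.25, "twist": 0},
  ],
  grip_force=60,
)

```text
t: 6.17
eef_pos: [0.454, -0.0512, 0.1421]
ee_rot: [3.139, -0.002, -2.14]
force: [0.4, 0.7, -5.9]
width: 0.0556
gripper_force: 60.0
```

```bash
cat >> h.py <<'E'
M=np.array([.5645,.1435,.180]);a_=np.radians(-95.8);o_=np.array([np.cos(a_),np.sin(a_),0])
RM=np.c_[o_*.866+[0,0,.5],[-o_[1],o_[0],0],-o_*.5+[0,0,.866]]
def H(x,y,z):return M+RM@(np.array([x,y,z])/1000)
def tcp(s,gx=60,gz=24):return (H(-45+gx+s,0,-16+gz)-[0,0,.019]).round(4)
E
python3 -c "
from h import *
go(tcp(185),tcp(150),psi=-95.8)"
```

```text
t 6.17 pos [ 0.454  -0.0512  0.1421] rot [ 1.7988e+02 -1.1000e-01 -1.2259e+02] F [ 0.4  0.7 -5.9] w 0.0556 gf 60.0 q6 -0.89
[ 0.5474 -0.0248  0.2679] -> [-0.289 -0.257 -0.504]
[0.5505 0.0053 0.2504] -> [-0.398 -0.203 -0.434]
twist -0.14883333333333332
```

arm_command(
  commands=[
    {"tx": -0.02, "ty": -0.02, "tz": -0.05, "twist": -0.01},
    {"tx": -0.05, "ty": -0.05, "tz": -0.12, "twist": -0.03},
    {"tx": -0.1, "ty": -0.09, "tz": -0.2, "twist": -0.05},
    {"tx": -0.15, "ty": -0.14, "tz": -0.28, "twist": -0.08},
    {"tx": -0.2, "ty": -0.18, "tz": -0.36, "twist": -0.11},
    {"tx": -0.25, "ty": -0.22, "tz": -0.44, "twist": -0.13},
    {"tx": -0.28, "ty": -0.25, "tz": -0.49, "twist": -0.145},
    {"tx": -0.29, "ty": -0.257, "tz": -0.504, "twist": -0.149},
  ],
)

```text
t: 6.83
eef_pos: [0.55, -0.0241, 0.2691]
ee_rot: [-3.141, -0.0, -1.668]
force: [0.9, -0.7, -7.0]
width: 0.0555
gripper_force: 60.0
```

Run:
```python
from h import *
s=grab_frame('side');a=grab_frame('top')
go(tcp(185),psi=-95.8)
# predicted grate corners at s=185
Q=[H(-45+185+x,y,-16+z) for x,y,z in((-95,-28,28),(-95,28,28),(-95,-28,0),(-95,28,0),(95,-28,28),(95,28,28))]
print(proj('side',Q).round(0).tolist(),proj('top',Q).round(0).tolist())
for im,c in((s,'side'),(a,'top')):
    for p in proj(c,Q):cv2.circle(im,tuple(int(round(v)) for v in p),1,(255,0,0),-1)
cv2.imwrite('pics/g3.png',np.hstack([cv2.resize(x[:,:,::-1],None,fx=2.4,fy=2.4,interpolation=2) for x in(a[160:310,180:340],s[120:270,220:380])]))
```

```text
t 6.93 pos [ 0.548  -0.0242  0.267 ] rot [ 1.7988e+02 -1.0000e-02 -9.5810e+01] F [-0.7  0.7 -7.9] w 0.0559 gf 60.0 q6 -0.41
[ 0.5474 -0.0248  0.2679] -> [ 0.002  0.002 -0.003]
twist -5.555555555555556e-05
[[266.0, 198.0], [286.0, 189.0], [270.0, 210.0], [290.0, 200.0], [309.0, 206.0], [331.0, 195.0]] [[235.0, 246.0], [238.0, 221.0], [242.0, 247.0], [245.0, 223.0], [310.0, 251.0], [313.0, 224.0]]
```

View pics/g3.png

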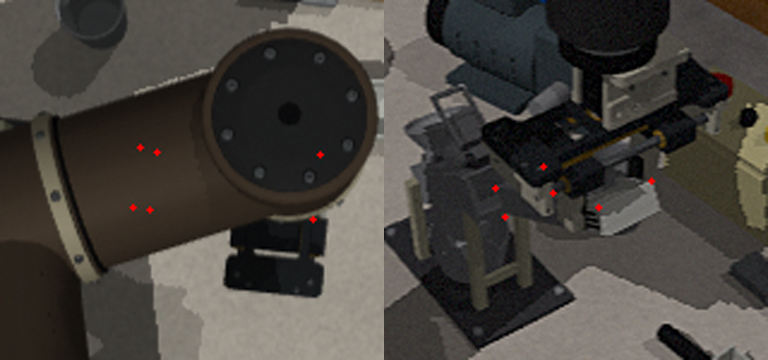

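arm_command(
  commands=[
    {"tx": -0.035, "ty": 0, "tz": 0.02, "twist": 0},
    {"tx": -0.069, "ty": 0, "tz": 0.04, "twist": 0},
    {"tx": -0.104, "ty": 0, "tz": 0.06, "twist": 0},
    {"tx": -0.139, "ty": 0, "tz": 0.08, "twist": 0},
    {"tx": -0.16, "ty": 0, "tz": 0.092, "twist": 0},
    {"tx": -0.18, "ty": 0, "tz": 0.104, "twist": 0},
    {"tx": -0.195, "ty": 0, "tz": 0.112, "twist": 0},
    {"tx": -0.208, "ty": 0, "tz": 0.12, "twist": 0},
  ],
)

```text
t: 7.6
eef_pos: [0.554, 0.0281, 0.2377]
ee_rot: [-3.141, 0.0, -1.671]
force: [-0.7, 1.0, -4.2]
width: 0.0554
gripper_force: 60.0
```

Run:
```python
from h import *
go(tcp(125),tcp(100),psi=-95.8)
print(get_state()['moment'])
```

```text
t 7.6 pos [0.554  0.0281 0.2377] rot [-1.7999e+02  1.0000e-02 -9.5730e+01] F [-0.7  1.  -4.2] w 0.0554 gf 60.0 q6 -0.5
[0.5527 0.0269 0.2379] -> [ 0.005  0.005 -0.001]
[0.5548 0.0484 0.2254] -> [-0.081  0.005  0.049]
twist 0.0003888888888888889
[0.08130473 0.02262027 0.05620134]
```

arm_command(
  commands=[
    {"tx": -0.017, "ty": 0, "tz": 0.01, "twist": 0},
    {"tx": -0.035, "ty": 0, "tz": 0.02, "twist": 0},
    {"tx": -0.052, "ty": 0, "tz": 0.03, "twist": 0},
    {"tx": -0.069, "ty": 0, "tz": 0.04, "twist": 0},
    {"tx": -0.087, "ty": 0, "tz": 0.05, "twist": 0},
    {"tx": -0.104, "ty": 0, "tz": 0.06, "twist": 0},
    {"tx": -0.121, "ty": 0, "tz": 0.07, "twist": 0},
    {"tx": -0.139, "ty": 0, "tz": 0.08, "twist": 0},
  ],
)

```text
t: 8.27
eef_pos: [0.5576, 0.0624, 0.2179]
ee_rot: [-3.141, 0.0, -1.671]
force: [0.7, 0.1, -1.3]
width: 0.0555
gripper_force: 60.0
```

Run:
```python
from h import *
go(tcp(85),tcp(60),psi=-95.8)
print(get_state()['moment'])
```

```text
t 8.27 pos [0.5576 0.0624 0.2179] rot [-1.7997e+02  1.0000e-02 -9.5740e+01] F [ 0.7  0.1 -1.3] w 0.0555 gf 60.0 q6 -0.56
[0.5562 0.0613 0.2179] -> [ 0.005  0.005 -0.   ]
[0.5583 0.0829 0.2054] -> [-0.082  0.005  0.05 ]
twist 0.0003333333333333333
[0.20122212 0.10861555 0.04063808]
```

arm_command(
  commands=[
    {"tx": -0.017, "ty": 0, "tz": 0.01, "twist": 0},
    {"tx": -0.035, "ty": 0, "tz": 0.02, "twist": 0},
    {"tx": -0.052, "ty": 0, "tz": 0.03, "twist": 0},
    {"tx": -0.069, "ty": 0, "tz": 0.04, "twist": 0},
    {"tx": -0.087, "ty": 0, "tz": 0.05, "twist": 0},
    {"tx": -0.104, "ty": 0, "tz": 0.06, "twist": 0},
    {"tx": -0.121, "ty": 0, "tz": 0.07, "twist": 0},
    {"tx": -0.139, "ty": 0, "tz": 0.08, "twist": 0},
  ],
)

```text
t: 8.93
eef_pos: [0.5613, 0.0971, 0.1983]
ee_rot: [-3.14, 0.0, -1.671]
force: [-0.3, 0.5, 5.8]
width: 0.056
gripper_force: 60.0
```

Run:
```python
from h import *
go(tcp(45),tcp(25),psi=-95.8)
print(get_state()['moment'])
```

```text
t 8.93 pos [0.5613 0.0971 0.1983] rot [-1.7992e+02  2.0000e-02 -9.5740e+01] F [-0.3  0.5  5.8] w 0.056 gf 60.0 q6 -0.62
[0.5597 0.0958 0.1979] -> [0.006 0.006 0.002]
[0.5614 0.113  0.1879] -> [-0.063  0.006  0.042]
twist 0.0003333333333333333
[ 3.80967556e-01  2.49622030e-01 -2.45805916e-04]
```

arm_command(
  commands=[
    {"tx": -0.017, "ty": 0, "tz": 0.005, "twist": 0},
    {"tx": -0.035, "ty": 0, "tz": 0.014, "twist": 0},
    {"tx": -0.052, "ty": 0, "tz": 0.024, "twist": 0},
    {"tx": -0.06, "ty": 0, "tz": 0.029, "twist": 0},
    {"tx": -0.069, "ty": 0, "tz": 0.034, "twist": 0},
    {"tx": -0.073, "ty": 0, "tz": 0.036, "twist": 0},
    {"tx": -0.073, "ty": 0, "tz": 0.036, "twist": 0},
    {"tx": -0.073, "ty": 0, "tz": 0.036, "twist": 0},
  ],
)

```text
t: 9.6
eef_pos: [0.5626, 0.115, 0.1886]
ee_rot: [3.142, 0.001, -1.671]
force: [0.1, 2.5, 0.5]
width: 0.0556
gripper_force: 60.0
```

arm_command(
  commands=[
    {"tx": 0, "ty": 0, "tz": 0, "twist": 0},
    {"tx": 0, "ty": 0, "tz": 0, "twist": 0},
    {"tx": 0, "ty": 0, "tz": 0, "twist": 0},
    {"tx": 0, "ty": 0, "tz": 0, "twist": 0},
    {"tx": 0, "ty": 0, "tz": 0, "twist": 0},
    {"tx": 0, "ty": 0, "tz": 0, "twist": 0},
    {"tx": 0, "ty": 0, "tz": 0, "twist": 0},
    {"tx": 0, "ty": 0, "tz": 0, "twist": 0},
  ],
  claw=1,
)

```text
t: 10.27
eef_pos: [0.5626, 0.1147, 0.1888]
ee_rot: [3.142, -0.0, -1.671]
force: [0.0, 0.1, 0.7]
width: 0.0871
gripper_force: 0.0
```

Run:
```python
from h import *
go(tcp(23),psi=-95.8)
```

```text
t 10.27 pos [0.5626 0.1147 0.1888] rot [180.    -0.   -95.75] F [0.  0.1 0.7] w 0.0871 gf 0.0 q6 -0.64
[0.5616 0.1147 0.1869] -> [0.    0.004 0.008]
twist 0.0002777777777777778
```

arm_command(
  commands=[
    {"tx": 0, "ty": 0, "tz": -0.15, "twist": 0},
    {"tx": 0, "ty": 0, "tz": -0.3, "twist": 0},
    {"tx": 0, "ty": 0, "tz": -0.4, "twist": 0},
    {"tx": 0.15, "ty": 0, "tz": -0.4, "twist": 0},
    {"tx": 0.3, "ty": 0, "tz": -0.4, "twist": 0},
    {"tx": 0.45, "ty": 0, "tz": -0.4, "twist": 0},
    {"tx": 0.56, "ty": 0, "tz": -0.4, "twist": 0},
    {"tx": 0.56, "ty": 0, "tz": -0.4, "twist": 0},
  ],
)

```text
t: 10.93
eef_pos: [0.5477, -0.0283, 0.2892]
ee_rot: [-3.141, -0.0, -1.674]
force: [0.9, 0.3, -1.1]
width: 0.0875
gripper_force: 0.0
```

Run:
```python
from h import *
go(psi=-95.8)
s=grab_frame('side');a=grab_frame('top')
for sh in(0,20):print(sh,[proj(c,[H(23+sh,0,18),H(50+sh,-28,12),H(50+sh,28,12),H(-25,0,31)]).round(0).tolist() for c in('side','top')])
for c in('side','top'):
  for n in('keeper','lever_pivot','lever_tip','bail_bar'):print(c,n,[(round(d['score'],2),np.round(d['uv'],1).tolist()) for d in spot_point(n,c)[:2]])
im=np.hstack([cv2.resize(x[:,:,::-1],None,fx=5,fy=5,interpolation=2) for x in(a[190:270,160:240],s[140:220,230:310])])
cv2.imwrite('pics/g4.png',im)
```

```text
t 10.93 pos [ 0.5477 -0.0283  0.2892] rot [-1.7999e+02 -3.0000e-02 -9.5910e+01] F [ 0.9  0.3 -1.1] w 0.0875 gf 0.0 q6 -0.41
twist -0.0006111111111111111
0 [[[271.0, 191.0], [267.0, 199.0], [287.0, 189.0], [260.0, 184.0]], [[227.0, 233.0], [237.0, 246.0], [240.0, 221.0], [206.0, 231.0]]]
20 [[[275.0, 191.0], [271.0, 199.0], [292.0, 190.0], [260.0, 184.0]], [[234.0, 233.0], [244.0, 247.0], [247.0, 221.0], [206.0, 231.0]]]
side keeper [(0.58, [271.0, 191.9])]
side lever_pivot [(0.68, [260.2, 182.3])]
side lever_tip [(0.6, [249.9, 163.1])]
side bail_bar [(0.69, [270.5, 191.4]), (0.66, [245.3, 156.0])]
top keeper []
top lever_pivot []
top lever_tip []
top bail_bar [(0.67, [403.7, 324.1])]
```

View pics/g4.png

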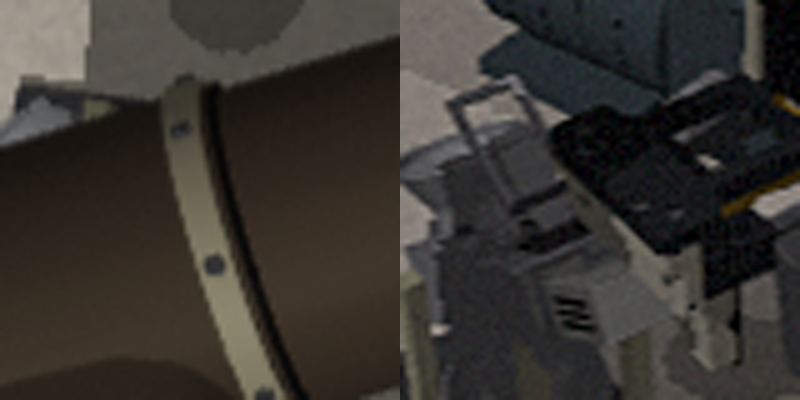

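Pixel (271,192) for the keeper matches the home prediction, so the grate seems to have slid home. The bail stands up, leaning back over the funnel at (246,158). I'll close the fingers and push on the end face to make sure.

Run:
```python
from h import *
P=lambda s:(H(50+s,0,-2)+o_*.0095).round(4)
go(P(40),P(10),P(0),P(-4),psi=-95.8)
```

```text
t 11.43 pos [ 0.5487 -0.0239  0.2887] rot [179.99  -0.   -95.69] F [-0.3  0.8 -0.5] w 0.0875 gf 0.0 q6 -0.41
[0.5556 0.0555 0.2233] -> [-0.319  0.004  0.262]
[0.5582 0.0814 0.2083] -> [-0.423  0.004  0.322]
[0.5591 0.09   0.2033] -> [-0.458  0.004  0.342]
[0.5594 0.0934 0.2013] -> [-0.471  0.004  0.35 ]
twist 0.0006111111111111111
```

arm_command(
  commands=[
    {"tx": 0, "ty": 0, "tz": 0, "twist": 0},
    {"tx": -0.1, "ty": 0, "tz": 0.08, "twist": 0},
    {"tx": -0.2, "ty": 0, "tz": 0.16, "twist": 0},
    {"tx": -0.3, "ty": 0, "tz": 0.25, "twist": 0},
    {"tx": -0.38, "ty": 0, "tz": 0.297, "twist": 0},
    {"tx": -0.423, "ty": 0, "tz": 0.322, "twist": 0},
    {"tx": -0.44, "ty": 0, "tz": 0.332, "twist": 0},
    {"tx": -0.449, "ty": 0, "tz": 0.337, "twist": 0},
  ],
  claw=0,
)

```text
t: 12.1
eef_pos: [0.56, 0.0876, 0.2045]
ee_rot: [3.141, -0.0, -1.67]
force: [-0.1, -0.4, -0.1]
width: 0.0397
gripper_force: 0.0
```

arm_command(
  commands=[
    {"tx": -0.005, "ty": 0, "tz": 0.003, "twist": 0},
    {"tx": -0.01, "ty": 0, "tz": 0.006, "twist": 0},
    {"tx": -0.015, "ty": 0, "tz": 0.009, "twist": 0},
    {"tx": -0.02, "ty": 0, "tz": 0.012, "twist": 0},
    {"tx": -0.025, "ty": 0, "tz": 0.015, "twist": 0},
    {"tx": -0.03, "ty": 0, "tz": 0.018, "twist": 0},
    {"tx": -0.03, "ty": 0, "tz": 0.018, "twist": 0},
    {"tx": -0.03, "ty": 0, "tz": 0.018, "twist": 0},
  ],
)

```text
t: 12.77
eef_pos: [0.5601, 0.0909, 0.2016]
ee_rot: [3.141, -0.005, -1.672]
force: [-3.6, -13.4, 9.9]
width: 0.0001
gripper_force: 8.2
```

Run:
```python
from h import *
go()
```

```text
t 12.77 pos [0.5601 0.0909 0.2016] rot [179.99  -0.28 -95.79] F [ -3.6 -13.4   9.9] w 0.0001 gf 8.2 q6 -0.61
```

```bash
cat >> h.py <<'E'
def WV(h,v):return (M+o_*h/1000+[0,0,v/1000]).round(4)
E
python3 - <<'E'
from h import *
go(WV(70,40),WV(54,110),WV(-40,110),WV(-124,100),WV(-124,42))
E
```

```text
t 12.77 pos [0.5601 0.0909 0.2016] rot [179.99  -0.28 -95.79] F [ -3.6 -13.4   9.9] w 0.0001 gf 8.2 q6 -0.61
[0.5574 0.0739 0.22  ] -> [ 0.069  0.004 -0.073]
[0.559  0.0898 0.29  ] -> [ 0.007  0.004 -0.353]
[0.5685 0.1833 0.29  ] -> [-0.369  0.004 -0.355]
[0.577  0.2669 0.28  ] -> [-0.706  0.004 -0.317]
[0.577  0.2669 0.222 ] -> [-0.707  0.004 -0.085]
```

arm_command(
  commands=[
    {"tx": 0.08, "ty": 0, "tz": -0.08, "twist": 0},
    {"tx": 0.08, "ty": 0, "tz": -0.22, "twist": 0},
    {"tx": 0, "ty": 0, "tz": -0.36, "twist": 0},
    {"tx": -0.15, "ty": 0, "tz": -0.37, "twist": 0},
    {"tx": -0.3, "ty": 0, "tz": -0.37, "twist": 0},
    {"tx": -0.45, "ty": 0, "tz": -0.37, "twist": 0},
    {"tx": -0.6, "ty": 0, "tz": -0.35, "twist": 0},
    {"tx": -0.7, "ty": 0, "tz": -0.33, "twist": 0},
  ],
)

```text
t: 13.43
eef_pos: [0.5784, 0.2715, 0.2829]
ee_rot: [-3.141, 0.001, -1.671]
force: [0.8, -0.7, -0.1]
width: 0.0004
gripper_force: 0.0
```

Run:
```python
from h import *
go(WV(-124,42),WV(-100,42),WV(-40,42),psi=-95.8)
for c in('side','top'):
  grab_frame(c)
  for n in('lever_tip','bail_bar'):print(c,n,[(round(d['score'],2),np.round(d['uv'],1).tolist()) for d in spot_point(n,c)[:2]])
for w in((-74,40),(-95,55)):print(proj('side',WV(*w)))
```

```text
t 13.43 pos [0.5784 0.2715 0.2829] rot [-1.7994e+02  9.0000e-02 -9.5730e+01] F [ 0.8 -0.7 -0.1] w 0.0004 gf 0.0 q6 -0.84
[0.577  0.2669 0.222 ] -> [0.019 0.004 0.244]
[0.5746 0.243  0.222 ] -> [0.115 0.004 0.243]
[0.5685 0.1833 0.222 ] -> [0.355 0.005 0.243]
twist 0.0003888888888888889
side lever_tip [(0.64, [252.0, 165.5])]
side bail_bar [(0.71, [246.1, 158.9])]
top lever_tip [(0.73, [189.6, 224.8])]
top bail_bar [(0.5, [176.7, 226.2]), (0.16, [205.4, 229.9])]
[[251.37382257 167.7265547 ]]
[[246.21263291 158.30751261]]
```

arm_command(
  commands=[
    {"tx": 0.0, "ty": 0, "tz": 0.12, "twist": 0},
    {"tx": 0.0, "ty": 0, "tz": 0.24, "twist": 0},
    {"tx": 0.04, "ty": 0, "tz": 0.24, "twist": 0},
    {"tx": 0.08, "ty": 0, "tz": 0.24, "twist": 0},
    {"tx": 0.12, "ty": 0, "tz": 0.24, "twist": 0},
    {"tx": 0.16, "ty": 0, "tz": 0.24, "twist": 0},
    {"tx": 0.2, "ty": 0, "tz": 0.24, "twist": 0},
    {"tx": 0.24, "ty": 0, "tz": 0.24, "twist": 0},
  ],
)

```text
t: 14.4
eef_pos: [0.5755, 0.2169, 0.2302]
ee_rot: [-3.13, 0.019, -1.669]
force: [-24.5, 44.4, 48.9]
width: 0.0006
gripper_force: 32.1
```

arm_command(
  commands=[
    {"tx": 0.03, "ty": 0, "tz": 0, "twist": 0},
    {"tx": 0.06, "ty": 0, "tz": 0, "twist": 0},
    {"tx": 0.08, "ty": 0, "tz": 0, "twist": 0},
    {"tx": 0.1, "ty": 0, "tz": 0, "twist": 0},
    {"tx": 0.11, "ty": 0, "tz": 0, "twist": 0},
    {"tx": 0.12, "ty": 0, "tz": 0, "twist": 0},
    {"tx": 0.125, "ty": 0, "tz": 0, "twist": 0},
    {"tx": 0.13, "ty": 0, "tz": 0, "twist": 0},
  ],
)

```text
t: 15.07
eef_pos: [0.5732, 0.1841, 0.2297]
ee_rot: [-3.128, 0.017, -1.669]
force: [-5.6, 33.2, 21.4]
width: 0.0002
gripper_force: 16.3
```

Run:
```python
from h import *
go(WV(-40,42),psi=-95.8)
for c in('side','top'):
  grab_frame(c)
  for n in('lever_tip','bail_bar'):print(c,n,[(round(d['score'],2),np.round(d['uv'],1).tolist()) for d in spot_point(n,c)[:2]])
def lev(q):
  f=.7854+q;return H(-25+45*np.cos(f),0,31+45*np.sin(f))
for q in(0,.2,.4,.8):print(q,proj('side',lev(q)).round(1),proj('top',lev(q)).round(1))
print(proj('side',H(37,0,15)),proj('side',H(27,0,27)),proj('top',H(37,0,15)))
```

```text
t 15.07 pos [0.5732 0.1841 0.2297] rot [-179.24    1.    -95.63] F [-5.6 33.2 21.4] w 0.0002 gf 16.3 q6 -0.73
[0.5685 0.1833 0.222 ] -> [0.005 0.019 0.03 ]
twist 0.0009444444444444445
side lever_tip [(0.63, [263.5, 169.8]), (0.2, [239.0, 165.8])]
side bail_bar [(0.57, [274.3, 191.1])]
top lever_tip []
top bail_bar [(0.52, [234.8, 235.0])]
0 [[261.8 172. ]] [[208.4 229.4]]
0.2 [[259.7 169.6]] [[204.2 228.9]]
0.4 [[257.6 167.8]] [[200.1 228.5]]
0.8 [[254.  166.2]] [[192.8 227.9]]
[[274.27351425 192.16050651]] [[270.64434972 187.01446816]] [[232.67920002 233.02414344]]
```

arm_command(
  commands=[
    {"tx": -0.04, "ty": 0, "tz": 0, "twist": 0},
    {"tx": -0.08, "ty": 0, "tz": -0.03, "twist": 0},
    {"tx": -0.1, "ty": 0, "tz": -0.12, "twist": 0},
    {"tx": -0.1, "ty": 0, "tz": -0.26, "twist": 0},
    {"tx": -0.1, "ty": 0, "tz": -0.36, "twist": 0},
    {"tx": -0.1, "ty": 0, "tz": -0.36, "twist": 0},
    {"tx": -0.1, "ty": 0, "tz": -0.36, "twist": 0},
    {"tx": -0.1, "ty": 0, "tz": -0.36, "twist": 0},
  ],
)

```text
t: 16.03
eef_pos: [0.571, 0.2005, 0.3126]
ee_rot: [3.141, -0.001, -1.672]
force: [-0.2, -0.9, 0.0]
width: 0.0003
gripper_force: 0.0
```

Run:
```python
from h import *
go(psi=-95.8)
s=grab_frame('side')
for n in('lever_tip','bail_bar','keeper','lever_pivot'):print(n,[(round(d['score'],2),np.round(d['uv'],1).tolist()) for d in spot_point(n,'side')[:2]])
a=grab_frame('top')
for n in('lever_tip','bail_bar','keeper','lever_pivot'):print(n,[(round(d['score'],2),np.round(d['uv'],1).tolist()) for d in spot_point(n,'top')[:2]])
im=np.hstack([cv2.resize(x[:,:,::-1],None,fx=5,fy=5,interpolation=2) for x in(a[190:270,170:250],s[140:220,230:310])])
cv2.imwrite('pics/g5.png',im)
```

```text
t 16.03 pos [0.571  0.2005 0.3126] rot [ 1.7995e+02 -4.0000e-02 -9.5810e+01] F [-0.2 -0.9  0. ] w 0.0003 gf 0.0 q6 -0.76
twist -5.555555555555556e-05
lever_tip [(0.61, [262.9, 171.0]), (0.5, [315.8, 212.7])]
bail_bar [(0.55, [157.8, 263.8])]
keeper [(0.79, [270.7, 192.2])]
lever_pivot [(0.48, [261.8, 181.3]), (0.39, [239.0, 168.1])]
lever_tip []
bail_bar [(0.55, [204.8, 227.9]), (0.48, [230.5, 234.1])]
keeper [(0.84, [226.5, 231.5])]
lever_pivot [(0.67, [211.1, 228.9]), (0.2, [164.2, 340.6])]
```

View pics/g5.png

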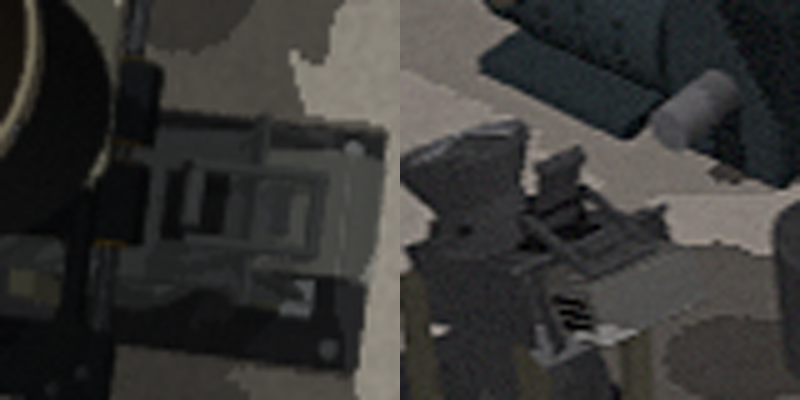

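The lever stands fully forward, its tip at side pixel (262,171). The bail lies forward, its bar at top pixel (234,233), beyond the keeper at (226,231). Next I throw the lever back from the front.

Run:
```python
from h import *
L=[(10,125),(10,51),(-10,51),(-23.5,51),(-37,50.5),(-49,45.5),(-58.5,36),(-63.4,27),(-66,17),(-69,10),(-69,5),(-65,1)]
go(*[WV(*w) for w in L])
```

```text
t 16.53 pos [0.5713 0.2015 0.3123] rot [ 1.7998e+02 -2.0000e-02 -9.5750e+01] F [ 0.4 -0.5  0.4] w 0.0005 gf 0.0 q6 -0.76
[0.5635 0.1336 0.305 ] -> [0.273 0.004 0.029]
[0.5635 0.1336 0.231 ] -> [0.273 0.004 0.325]
[0.5655 0.1534 0.231 ] -> [0.194 0.004 0.325]
[0.5669 0.1669 0.231 ] -> [0.139 0.004 0.325]
[0.5682 0.1803 0.2305] -> [0.086 0.004 0.327]
[0.5695 0.1922 0.2255] -> [0.038 0.003 0.347]
[0.5704 0.2017 0.216 ] -> [-0.001  0.004  0.385]
[0.5709 0.2066 0.207 ] -> [-0.02   0.004  0.421]
[0.5712 0.2092 0.197 ] -> [-0.031  0.003  0.461]
[0.5715 0.2121 0.19  ] -> [-0.042  0.003  0.489]
[0.5715 0.2121 0.185 ] -> [-0.042  0.003  0.509]
[0.5711 0.2082 0.181 ] -> [-0.027  0.003  0.525]
```

arm_command(
  commands=[
    {"tx": 0.14, "ty": 0, "tz": 0.02, "twist": 0},
    {"tx": 0.27, "ty": 0, "tz": 0.03, "twist": 0},
    {"tx": 0.27, "ty": 0, "tz": 0.15, "twist": 0},
    {"tx": 0.27, "ty": 0, "tz": 0.28, "twist": 0},
    {"tx": 0.27, "ty": 0, "tz": 0.325, "twist": 0},
    {"tx": 0.24, "ty": 0, "tz": 0.325, "twist": 0},
    {"tx": 0.21, "ty": 0, "tz": 0.325, "twist": 0},
    {"tx": 0.19, "ty": 0, "tz": 0.325, "twist": 0},
  ],
)

```text
t: 17.2
eef_pos: [0.5679, 0.1559, 0.2331]
ee_rot: [-3.139, 0.001, -1.67]
force: [0.4, 0.9, -0.5]
width: 0.0002
gripper_force: 0.1
```

Run:
```python
from h import *
L=[(-10,51),(-23.5,51),(-37,50.5),(-49,45.5)]
go(*[WV(*w) for w in L])
```

```text
t 17.2 pos [0.5679 0.1559 0.2331] rot [-1.7987e+02  5.0000e-02 -9.5690e+01] F [ 0.4  0.9 -0.5] w 0.0002 gf 0.1 q6 -0.7
[0.5655 0.1534 0.231 ] -> [0.011 0.008 0.009]
[0.5669 0.1669 0.231 ] -> [-0.043  0.008  0.009]
[0.5682 0.1803 0.2305] -> [-0.097  0.008  0.011]
[0.5695 0.1922 0.2255] -> [-0.145  0.008  0.031]
```

arm_command(
  commands=[
    {"tx": -0.025, "ty": 0.004, "tz": 0, "twist": 0},
    {"tx": -0.05, "ty": 0.004, "tz": 0, "twist": 0},
    {"tx": -0.078, "ty": 0.004, "tz": 0, "twist": 0},
    {"tx": -0.105, "ty": 0.004, "tz": 0.002, "twist": 0},
    {"tx": -0.13, "ty": 0.004, "tz": 0.011, "twist": 0},
    {"tx": -0.153, "ty": 0.004, "tz": 0.022, "twist": 0},
    {"tx": -0.153, "ty": 0.004, "tz": 0.022, "twist": 0},
    {"tx": -0.153, "ty": 0.004, "tz": 0.022, "twist": 0},
  ],
)

```text
t: 17.87
eef_pos: [0.5688, 0.193, 0.2248]
ee_rot: [3.14, -0.0, -1.671]
force: [0.5, -0.2, 0.5]
width: 0.0004
gripper_force: 0.0
```

Run:
```python
from h import *
go(*[WV(*w) for w in [(-49,45.5),(-58.5,36),(-63.4,27),(-66,17)]])
grab_frame('side')
for n in('lever_tip','bail_bar','keeper'):print(n,[(round(d['score'],2),np.round(d['uv'],1).tolist()) for d in spot_point(n,'side')[:2]])
for q in(.8,.96,1.2,1.5):
  f=.7854+q;print(q,proj('side',H(-25+45*np.cos(f),0,31+45*np.sin(f))).round(1))
print(proj('side',H(23,0,18)))
```

```text
t 17.87 pos [0.5688 0.193  0.2248] rot [ 1.799e+02 -1.000e-02 -9.572e+01] F [ 0.5 -0.2  0.5] w 0.0004 gf 0.0 q6 -0.75
[0.5695 0.1922 0.2255] -> [ 0.003 -0.003 -0.003]
[0.5704 0.2017 0.216 ] -> [-0.035 -0.003  0.035]
[0.5709 0.2066 0.207 ] -> [-0.055 -0.003  0.071]
[0.5712 0.2092 0.197 ] -> [-0.065 -0.003  0.111]
lever_tip [(0.53, [253.7, 166.0])]
bail_bar [(0.58, [270.0, 190.9])]
keeper [(0.67, [272.4, 193.5])]
0.8 [[254.  166.2]]
0.96 [[252.8 166.4]]
1.2 [[251.5 167.5]]
1.5 [[250.5 170.2]]
[[271.12847954 190.52186866]]
```

arm_command(
  commands=[
    {"tx": -0.02, "ty": 0, "tz": 0.018, "twist": 0},
    {"tx": -0.038, "ty": 0, "tz": 0.038, "twist": 0},
    {"tx": -0.048, "ty": 0, "tz": 0.055, "twist": 0},
    {"tx": -0.058, "ty": 0, "tz": 0.074, "twist": 0},
    {"tx": -0.063, "ty": 0, "tz": 0.094, "twist": 0},
    {"tx": -0.068, "ty": 0, "tz": 0.114, "twist": 0},
    {"tx": -0.068, "ty": 0, "tz": 0.114, "twist": 0},
    {"tx": -0.068, "ty": 0, "tz": 0.114, "twist": 0},
  ],
)

```text
t: 18.73
eef_pos: [0.5706, 0.2094, 0.1963]
ee_rot: [3.14, -0.0, -1.671]
force: [-0.1, 0.3, 0.0]
width: 0.0004
gripper_force: 0.0
```

Run:
```python
from h import *
go(*[WV(*w) for w in [(-66,17),(-69,10),(-69,5),(-65,1)]])
grab_frame('side')
for n in('lever_tip','bail_bar','keeper'):print(n,[(round(d['score'],2),np.round(d['uv'],1).tolist()) for d in spot_point(n,'side')[:2]])
for q in(1.5,1.8,2.1,2.496):
  f=.7854+q;print(q,proj('side',H(-25+45*np.cos(f),0,31+45*np.sin(f))).round(1))
```

```text
t 18.73 pos [0.5706 0.2094 0.1963] rot [ 1.7991e+02 -3.0000e-02 -9.5760e+01] F [-0.1  0.3  0. ] w 0.0004 gf 0.0 q6 -0.77
[0.5712 0.2092 0.197 ] -> [ 0.    -0.002 -0.003]
[0.5715 0.2121 0.19  ] -> [-0.011 -0.002  0.025]
[0.5715 0.2121 0.185 ] -> [-0.011 -0.003  0.045]
[0.5711 0.2082 0.181 ] -> [ 0.004 -0.003  0.061]
lever_tip [(0.51, [251.2, 174.2])]
bail_bar [(0.74, [260.6, 198.9]), (0.62, [271.6, 190.0])]
keeper [(0.63, [270.8, 189.8]), (0.32, [355.6, 283.7])]
1.5 [[250.5 170.2]]
1.8 [[250.4 174. ]]
2.1 [[251.2 178.7]]
2.496 [[253.5 185.4]]
```

arm_command(
  commands=[
    {"tx": -0.006, "ty": 0, "tz": 0.014, "twist": 0},
    {"tx": -0.011, "ty": 0, "tz": 0.028, "twist": 0},
    {"tx": -0.011, "ty": 0, "tz": 0.038, "twist": 0},
    {"tx": -0.009, "ty": 0, "tz": 0.048, "twist": 0},
    {"tx": -0.003, "ty": 0, "tz": 0.056, "twist": 0},
    {"tx": 0.004, "ty": 0, "tz": 0.064, "twist": 0},
    {"tx": 0.004, "ty": 0, "tz": 0.068, "twist": 0},
    {"tx": 0.004, "ty": 0, "tz": 0.068, "twist": 0},
  ],
)

```text
t: 19.6
eef_pos: [0.5718, 0.2093, 0.1817]
ee_rot: [-3.139, 0.002, -1.671]
force: [-2.6, 2.7, 9.5]
width: 0.0006
gripper_force: 4.5
```

Run:
```python
from h import *
go(WV(-65,1),WV(-65,-3))
grab_frame('side')
for n in('lever_tip','bail_bar','keeper'):print(n,[(round(d['score'],2),np.round(d['uv'],1).tolist()) for d in spot_point(n,'side')[:2]])
```

```text
t 19.6 pos [0.5718 0.2093 0.1817] rot [-1.7987e+02  1.2000e-01 -9.5720e+01] F [-2.6  2.7  9.5] w 0.0006 gf 4.5 q6 -0.77
[0.5711 0.2082 0.181 ] -> [0.005 0.002 0.003]
[0.5711 0.2082 0.177 ] -> [0.005 0.002 0.019]
lever_tip [(0.28, [259.6, 183.8])]
bail_bar [(0.54, [269.2, 189.3])]
keeper [(0.97, [269.9, 189.4])]
```

arm_command(
  commands=[
    {"tx": 0, "ty": 0, "tz": 0.006, "twist": 0},
    {"tx": 0, "ty": 0, "tz": 0.01, "twist": 0},
    {"tx": 0, "ty": 0, "tz": 0.01, "twist": 0},
    {"tx": 0, "ty": 0, "tz": 0, "twist": 0},
    {"tx": 0, "ty": 0, "tz": -0.1, "twist": 0},
    {"tx": 0, "ty": 0, "tz": -0.25, "twist": 0},
    {"tx": 0, "ty": 0, "tz": -0.4, "twist": 0},
    {"tx": 0, "ty": 0, "tz": -0.5, "twist": 0},
  ],
)

```text
t: 20.47
eef_pos: [0.5714, 0.2083, 0.3085]
ee_rot: [-3.139, 0.001, -1.671]
force: [1.1, 0.5, 1.2]
width: 0.0005
gripper_force: 0.0
```

arm_command(
  commands=[
    {"tx": 0.2, "ty": 0, "tz": -0.1, "twist": 0},
    {"tx": 0.4, "ty": 0, "tz": -0.1, "twist": 0},
    {"tx": 0.6, "ty": 0, "tz": -0.1, "twist": 0},
    {"tx": 0.8, "ty": 0, "tz": -0.1, "twist": 0},
    {"tx": 0.9, "ty": 0, "tz": -0.1, "twist": 0},
    {"tx": 0.9, "ty": 0, "tz": -0.1, "twist": 0},
    {"tx": 0.9, "ty": 0, "tz": -0.1, "twist": 0},
    {"tx": 0.9, "ty": 0, "tz": -0.1, "twist": 0},
  ],
)

```text
t: 21.13
eef_pos: [0.548, -0.0168, 0.33]
ee_rot: [3.141, 0.0, -1.674]
force: [-0.6, -0.7, 0.4]
width: 0.0003
gripper_force: 0.0
```

Run:
```python
from h import *
go()
s=grab_frame('side')
for n in('lever_tip','bail_bar','keeper','lever_pivot'):print(n,[(round(d['score'],2),np.round(d['uv'],1).tolist()) for d in spot_point(n,'side')[:2]])
a=grab_frame('top')
im=np.hstack([cv2.resize(x[:,:,::-1],None,fx=5,fy=5,interpolation=2) for x in(a[190:270,160:240],s[140:220,225:305])])
cv2.imwrite('pics/g6.png',im)
```

```text
t 21.13 pos [ 0.548  -0.0168  0.33  ] rot [ 1.7997e+02  2.0000e-02 -9.5900e+01] F [-0.6 -0.7  0.4] w 0.0003 gf 0.0 q6 -0.43
lever_tip [(0.42, [252.2, 185.0])]
bail_bar [(0.58, [269.4, 190.9])]
keeper [(0.77, [270.5, 190.5])]
lever_pivot [(0.63, [260.1, 183.8]), (0.33, [269.8, 193.9])]
```

View pics/g6.png

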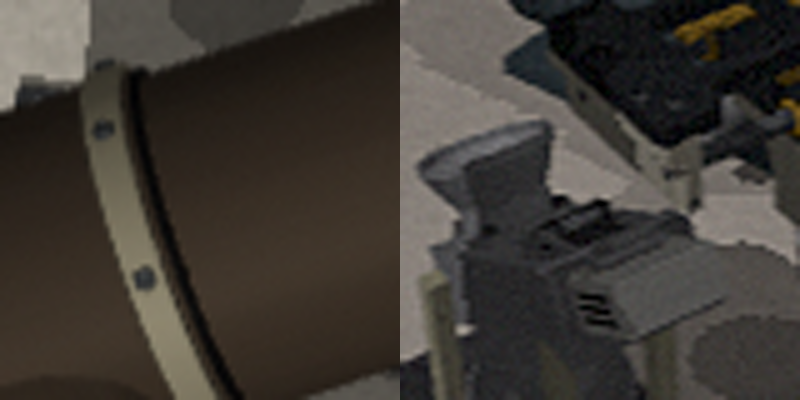

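The lever lies flat: its tip at (252,185) against a predicted (253.5,185.4) for folded. The bail bar (269,191) sits on the keeper (270.5,190.5), and the arm is clear of everything.

```bash
python3 -c "
from station import job_done
print(job_done())"
```

```text
the job is handed in; nothing more can be done
None
```

I slid the grate home, hooked the bail on the keeper and folded the lever flat, then handed the job in at about 21 s; the hand-in returned no verdict, and the force on the fingers rose briefly to about 70 N while pushing the lever forward.

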